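# Start the shaker's hold-down bolt and hold it

### The arm

A 6-joint arm with a two-finger parallel gripper is mounted at the origin on the work surface. World frame = base frame: x ahead of the robot, y to its left, z up, the work surface at z = 0. Lengths are in m, angles in degrees, forces in N, time in s.
With the tool pointing down it reaches from about 0.35 to 0.875 m from the base axis. Payload 4.2 kg.
Tool frame: the origin (TCP) lies on the centre line of the jaws, within the pads' length; the fingertips stand 19 mm ahead of it and the grasp point (between the pads) is the TCP; z points along the fingers, y is the line along which they close (so a half turn about z gives the same grasp; the last joint's range is limited). The gripper opens to 87 mm and grips with 3 to 60 N. Pads are 19 mm wide; open, the fingers measure 117 mm over their backs; the gripper's body (75 mm by 190 mm) begins 51 mm behind the grasp point.
Start: joints at [91.421, 22.042, 0.453, 0, -68.411, -14.817], TCP at [0.145, 0.608, 0.242] pointing down, gripper open.
Joint ranges: [-179.83, 179.83], [-69.29, 118.12], [-61.27, 80.66], [-181.25, 117.63], [-171.15, -9.14], [-177.46, 177.46]. Speed limits (degrees/s): [159.86, 159.86, 180, 180, 180, 180].

### API

Orientations are given as a 3x3 rotation matrix whose columns are the frame's x, y, z axes.
In Python, from station import sense, capture, finish_job, search_frame, masks_of gives the robot as it stands.
- The arm moves only by the tool drive_tool, never from a script. Its argument "rows" is a list of rows, each a list of 7 numbers: the opening in per cent of the stroke, from 0 (shut) to 100 (fully open), then the shift along the world's x, y, z in mm, then the turn, a rotation vector about the world's x, y, z in rad. In form: [[fingers, dx, dy, dz, wx, wy, wz], ...]. A call has 1 to 5 rows; each row shifts and turns the commanded pose from where the row before left it; what a row does not reach is not made up. A row lasts 1/12 s, in which the tool goes at most 41.7 mm and 7.16 degrees, less where a joint would pass 70% of its speed; a pose out of reach is approached as far as the arm can. A call is refused whole if a number of a shift passes 41.7 or a number of a turn 0.125, either way. A call with a gripper value outside its range is refused whole. The fingers move at their own pace and stop on an object; the grip force is fixed at half the most. Time passes only in rows, so rows that do not move let the fingers close. It gives the time, the measured TCP pose, the force, the opening and the grip force at its end, in the units of the state.
- sense(): the state, without advancing time (a new reading comes with each control period).
- capture(name): name is "scene" or "side" or "wrist"; returns a dict with "frame" (384x512x3 uint8, red, green, blue), "z_map" (384x512 float32, m along the optical axis (not along the pixel's ray), 0 where there is no reading), "fx", "fy", "cx", "cy" (pixels), "R" (3x3) and "t" (3): a world point X has camera coordinates R X + t; the wrist camera has in their place "T_tool_cam" (4x4, takes a point from camera to tool coordinates, whose origin is the TCP and whose axes are the flange's). Camera axes: x right, y down, z forward; pixel columns grow to the right and rows downward; lengths in m; the calibration is good to about 2 mm. A picture is of the moment at which its call begins: read the wrist's pose just before it.
- finish_job(): hands the job in; it is judged then, once.
Trained networks look in a picture, given as the dict that the camera call returned (one of the last four; its "shot" number tells which), for a name from the list of things; names that differ only in an ending like _2 or _b are one class to them, and where a whole thing is asked for, a point or a joint stands for the part that bears it (a point fixed in the world has none). Each returns a list of dicts, best first, with "p" (0 to 1); they miss things now and then, are a little off and sometimes report something else, mostly with a low value. They report only what shows in the picture. A call takes as long as a camera call.
- search_frame(label, picture): "xy" ([column, row] in pixels, amid what is visible of it).
- masks_of(label, picture): "region" (384x512 bool, what is visible of it) and "xy" ([column, row] in pixels, amid what is visible of it).
The state is a dict: "time_s": time; "joints": joint angles; "joint_velocities": joint speeds; "effort": joint torques, N m; "tcp_pos": TCP position; "ee_rot": TCP orientation; "wrist_force": force on the tool from outside, world axes, zero at the start; "moment": the same for the moment, N m; "gripper_width": opening from 0.0 (shut) to 1.0 (fully open); "gripper_force": force on a finger pad.
Only numpy, scipy, OpenCV 4.12 (cv2) and the standard library are available. Lean on these libraries where they do the work, as an engineer would, in place of code of your own. Each camera call takes 0.05 s, during which the arm holds its last target. There are 200 camera calls.

### The job

The T-head bolt of the tube shaker's hold-down bar is standing in its boss with its thread not yet caught. Turn it backward (counter-clockwise from above) until it drops into the start of the thread, then from there one full turn forward (clockwise), no more, and finish with the gripper still holding its head there, so that a colleague can square up the bar before tightening. Leave the jar, the cup and the vial beside the shaker alone.

Things in the scene. Friction and masses are not known exactly. Their poses are not given: they have to be found in the camera images.
- bolt: Upright steel bolt in the middle of the shaker. Head: plain T-bar 46 mm long (its x), 12 wide (y), 20 high; origin at the head's middle, z up, 158 mm above the bench when bolt_depth is 0. Under the head an 18 mm round neck ends 14.5 mm below the origin; 30 mm collar from 28 to 32 mm below it. Captive and always upright: it only turns and moves up and down.
- bolt_depth (a joint): How far the bolt has sunk, m, positive down (true within 0.0005). It starts at 0.001 to 0.0045, riding on top of the thread's first winding. Turned counter-clockwise it climbs slowly to 0 and then, at an unseen angle 40 to 170 degrees from where it started, drops at once to 0.008: the thread start. One clockwise turn from there brings it to 0.016; a quarter turn more is a hard stop.
- boss_mouth (a point): Point on the bolt's axis where it enters the hold-down bar, 106 mm above the bench; the boss's thread is below. Right-hand thread, lead 8 mm a turn, friction about 0.04 to 0.08 Nm. Spring and weight press the bolt down with 3 to 5 N: it drops by itself inside loosely closed fingers. A tight grip can hold it up and hide the drop, and must follow it down as it screws in, or the thread skips.
- shaker: White fixed tube shaker, 210 x 240 x 47 mm, with black racks of white-capped vials (up to 98 mm) and a hold-down bar 36 x 200 mm, top at 106 mm, over them; only the bolt is higher. Origin on the bench under the bolt, x to the back, y along the bar. Bolt behaviour: turned back beyond the drop it climbs again; driven clockwise without dropping first it binds at 0.010 depth.
- jar: Loose clear sample jar with yellow lid, 66 mm across and 75 mm tall, standing on the bench; origin at the centre of its underside, z up. To be left alone.
- cup: Loose white plastic cup, 72 mm across and 70 mm tall, mouth up on the bench; origin at the centre of its underside, z up. To be left alone.
- vial: Loose small vial with white cap, 32 mm across and 55 mm tall, standing on the bench; origin at the centre of its underside, z up. To be left alone.

How it is judged (in metres and radians):
On the way:
1. the bolt, turned backward, has dropped into the thread start (depth 6.5 to 9.5 mm) (value of joint bolt_depth between 0.0065 and 0.0095 m), for 0.1 s.
At the end, for the whole second after the job is handed in: The bolt is one turn (within about 55 degrees) past the thread start, i.e. bolt_depth 14.8 to 17.5 mm, at rest, with the fingers gripping its head (over 3 N, grasp point within 20 mm of the head's middle) (value of joint bolt_depth between 0.0148 and 0.0175 m and contact force between the fingers and bolt above 3 N and distance between the grasp point and bolt below 0.02 m and linear speed of bolt below 0.01 m/s and angular speed of bolt below 0.1 rad/s); the arm keeps its last pose, push and grip.
It fails at once if the jar is moved by more than 30 mm (distance of jar from where it was at the start of the episode above 0.03 m).
It fails at once if the cup is moved by more than 30 mm (distance of cup from where it was at the start of the episode above 0.03 m).
It fails at once if the vial is moved by more than 30 mm (distance of vial from where it was at the start of the episode above 0.03 m).
It fails at once if a bystander is tipped over (angle between any of jar, cup, vial's own z axis and vertical above 0.5 rad).
It also fails if it takes over 58 s, if anything falls off the work surface, if the arm or the gripper's body presses on something with over 40 N, if the wrist force passes 120 N, or if a joint passes its speed limit or range.

## Working session

There is one attempt and no reset: what is moved stays moved. The work goes in short steps, Python scripts to look and compute and a tool call to move; the robot and the scene stay as the last step left them, time stands still between calls to the robot, and variables do not carry over. Pictures are saved under pics/ and viewed, at most 10 in all, crops included, and the job is handed in when it is done.

Besides the shell and the picture viewer there is one more tool, called after "Call:" as name(argument=value, ...), one argument or row to a line, values as JSON. drive_tool: Moves the arm, as the interface text tells. Its arguments: {"type":"object","properties":{"rows":{"type":"array"}},"required":["rows"]}

```bash
mkdir -p pics
cat > h.py <<'E'
import numpy as np, cv2
from station import *
def world(c,region):
    v,u=np.nonzero(region&(c["z_map"]>0)); z=c["z_map"][v,u]
    P=np.stack([(u-c["cx"])/c["fx"]*z,(v-c["cy"])/c["fy"]*z,z],1)
    if "R" in c and c["R"] is not None: return (P-c["t"])@np.array(c["R"])
    s=c["s"]; T=np.array(c["T_tool_cam"]); P=P@T[:3,:3].T+T[:3,3]
    return P@np.array(s["ee_rot"]).T+np.array(s["tcp_pos"])
def cap(n):
    s=sense(); c=capture(n); c["s"]=s; return c
E
python3 - <<'E'
from h import *
s=sense(); print(s["ee_rot"],s["joints"],s["time_s"])
ims=[]
for n in ["scene","side"]:
    c=cap(n); im=c["frame"][...,::-1].copy()
    for l in ["bolt","jar","cup","vial","shaker"]:
        for d in masks_of(l,c)[:1]:
            P=world(c,d["region"]); 
            print(n,l,round(d["p"],2),np.round(d["xy"]),len(P),np.round(np.percentile(P,[3,50,97],axis=0),3).tolist() if len(P) else '')
            if l=="bolt":
                Q=P[P[:,2]>.15]
                if len(Q)>5:
                    r=cv2.minAreaRect((Q[:,:2]*1000).astype(np.float32)); print("head",r)
    ims.append(im)
cv2.imwrite("pics/a.png",cv2.resize(np.vstack(ims),(448,600) if 0 else (400,600)))
E
```

```text
[[ 9.72752474e-01 -2.31845760e-01 -4.08641620e-04]
 [-2.31846093e-01 -9.72749983e-01 -2.20434403e-03]
 [ 1.13561689e-04  2.23902307e-03 -9.99997487e-01]] [ 9.14204424e+01  2.20923865e+01  3.79590103e-01 -2.85388021e-02
 -6.84128866e+01 -1.48157041e+01] 0.0
scene bolt 0.5 [256. 168.] 204 [[0.465, 0.04, 0.096], [0.507, 0.051, 0.148], [0.526, 0.113, 0.165]]
head ((506.168212890625, 53.24895477294922), (44.57817459106445, 15.668747901916504), 20.307586669921875)
scene jar 0.83 [284. 144.] 405 [[0.428, 0.322, 0.007], [0.459, 0.334, 0.05], [0.482, 0.37, 0.077]]
scene cup 0.6 [336. 150.] 433 [[0.607, 0.36, 0.01], [0.639, 0.383, 0.047], [0.669, 0.429, 0.069]]
scene vial 0.5 [196. 333.] 252 [[0.595, -0.431, 0.007], [0.61, -0.422, 0.048], [0.619, -0.405, 0.057]]
scene shaker 0.82 [256. 199.] 4625 [[0.406, -0.071, 0.007], [0.528, -0.001, 0.054], [0.613, 0.14, 0.127]]
side bolt 0.61 [255. 203.] 263 [[0.486, 0.023, 0.106], [0.505, 0.06, 0.149], [0.523, 0.07, 0.165]]
head ((506.15350341796875, 57.4481086730957), (44.70798873901367, 13.681894302368164), 26.487398147583008)
side jar 0.57 [212. 340.] 1197 [[0.419, 0.336, 0.01], [0.441, 0.369, 0.072], [0.473, 0.39, 0.077]]
side cup 0.96 [129. 309.] 1240 [[0.605, 0.367, 0.003], [0.647, 0.397, 0.043], [0.671, 0.431, 0.07]]
side shaker 0.84 [256. 243.] 6214 [[0.398, -0.027, 0.015], [0.482, 0.111, 0.054], [0.599, 0.181, 0.13]]
```

View pics/a.png

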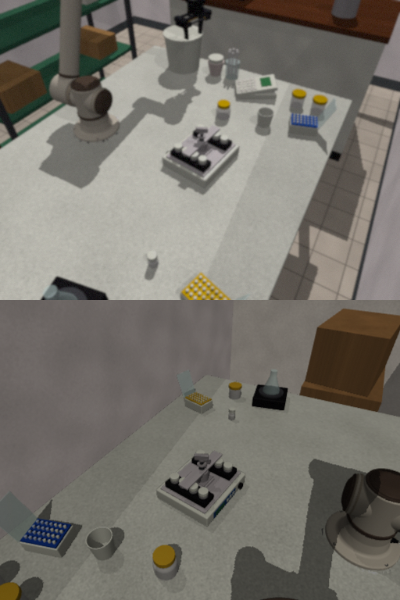

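Call:
drive_tool(
  rows=[
    [100,18,-27.7,0,0,0,-0.124],
    [100,18,-27.7,0,0,0,-0.124],
    [100,18,-27.7,0,0,0,-0.124],
    [100,18,-27.7,0,0,0,-0.124],
    [100,18,-27.7,0,0,0,-0.124],
  ],
)

```text
time_s: 1.02
tcp_pos: [0.2353, 0.4681, 0.2417]
ee_rot: [[0.653, -0.757, 0.0], [-0.757, -0.653, 0.0], [-0.0, -0.0, -1.0]]
wrist_force: [1.5, 0.2, -0.0]
gripper_width: 0.997
gripper_force: 0.0
```

```bash
python3 -c "
from h import *
print(sense()['joints'])"
```

```text
[ 8.10721047e+01  1.21773293e+01 -1.36346380e+01  7.45320263e-03
 -6.41689507e+01 -4.03136915e+01]
```

The picture shows the shaker in the middle, with the T-bolt head at about (203,133) in the scene half and (205,458) in the side half. The jar and cup are well to one side and the vial to the other, so the path is clear.

Call:
drive_tool(
  rows=[
    [100,18,-27.7,0,0,0,-0.124],
    [100,18,-27.7,0,0,0,-0.124],
    [100,18,-27.7,0,0,0,-0.124],
    [100,18,-27.7,0,0,0,-0.124],
    [100,18,-27.7,0,0,0,-0.124],
  ],
)

```text
time_s: 1.43
tcp_pos: [0.3253, 0.3296, 0.2419]
ee_rot: [[0.091, -0.996, 0.0], [-0.996, -0.091, 0.001], [-0.001, -0.0, -1.0]]
wrist_force: [0.2, 0.1, 0.1]
gripper_width: 0.998
gripper_force: 0.0
```

Call:
drive_tool(
  rows=[
    [100,18,-27.7,0,0,0,-0.124],
    [100,18,-27.7,0,0,0,-0.124],
    [100,18,-27.7,0,0,0,-0.124],
    [100,18,-27.7,0,0,0,-0.124],
    [100,18,-27.7,0,0,0,-0.124],
  ],
)

```text
time_s: 1.85
tcp_pos: [0.4154, 0.191, 0.242]
ee_rot: [[-0.505, -0.863, 0.001], [-0.863, 0.505, 0.001], [-0.001, -0.0, -1.0]]
wrist_force: [0.5, -0.5, -0.6]
gripper_width: 0.997
gripper_force: 0.0
```

Call:
drive_tool(
  rows=[
    [100,18,-27.7,0,0,0,-0.124],
    [100,18,-27.7,0,0,0,-0.124],
    [100,18,-27.7,0,0,0,-0.124],
    [100,18,-27.7,0,0,0,-0.124],
    [100,0,0,0,0,0,0],
  ],
)

```text
time_s: 2.27
tcp_pos: [0.4888, 0.0782, 0.2415]
ee_rot: [[-0.856, -0.516, 0.001], [-0.516, 0.856, -0.001], [0.0, -0.001, -1.0]]
wrist_force: [0.4, -0.1, 0.3]
gripper_width: 1.001
gripper_force: 0.0
```

Run:
```python
from h import *
c=cap("wrist"); s=c["s"]; print(s["tcp_pos"],s["joints"],np.degrees(np.arctan2(s["ee_rot"][1][0],s["ee_rot"][0][0])),s["time_s"])
for d in masks_of("bolt",c)[:2]:
    P=world(c,d["region"]); print(d["p"],d["xy"],len(P),np.percentile(P,[3,50,97],axis=0).round(4).tolist())
    Q=P[P[:,2]>.158]
    if len(Q)>5: print(len(Q),cv2.minAreaRect((Q[:,:2]*1000).astype(np.float32)),np.median(Q[:,2]))
cv2.imwrite("pics/w.png",c["frame"][...,::-1])
```

```text
[0.48879816 0.07815101 0.24152391] [ 2.79548965e+01  9.30503892e+00 -1.73535851e+01  6.80306477e-02
 -6.33385941e+01 -8.68991673e+01] -148.91374602064016 2.2667
0.84 [217.7, 207.4] 1099 [[0.4854, 0.0417, 0.1248], [0.5035, 0.0554, 0.1635], [0.526, 0.0675, 0.1652]]
719 ((506.7165832519531, 54.28695297241211), (46.327545166015625, 12.187097549438477), 24.65140724182129) 0.16401611476190564
```

View pics/w.png

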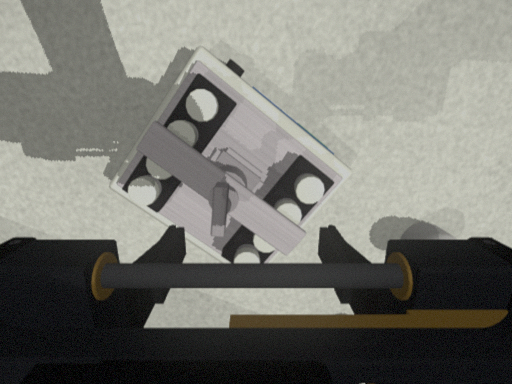

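Wrist view: the head is at (218,207), seen with its top at 164 mm and width 12 mm, so depth is about 4 mm. I'll move above it and descend to TCP 169 mm, which keeps the tips above the neck.

Call:
drive_tool(
  rows=[
    [100,9,-12,0,0,0,-0.057],
    [100,9,-12,0,0,0,-0.057],
    [100,0,0,-24,0,0,0],
    [100,0,0,-24,0,0,0],
    [100,0,0,-24,0,0,0],
  ],
)

```text
time_s: 2.78
tcp_pos: [0.5046, 0.0588, 0.1693]
ee_rot: [[-0.905, -0.426, 0.002], [-0.426, 0.905, 0.001], [-0.002, 0.0, -1.0]]
wrist_force: [0.4, -0.4, -1.2]
gripper_width: 1.002
gripper_force: 0.0
```

Call:
drive_tool(
  rows=[
    [40,0,0,0,0,0,0],
    [17,0,0,0,0,0,0],
    [17,0,0,0,0,0,0],
    [17,0,0,0,0,0,0],
    [17,0,0,0,0,0,0],
  ],
)

```text
time_s: 3.2
tcp_pos: [0.5055, 0.0583, 0.1712]
ee_rot: [[-0.905, -0.425, 0.003], [-0.425, 0.905, 0.001], [-0.003, -0.0, -1.0]]
wrist_force: [-0.1, 0.9, -1.3]
gripper_width: 0.709
gripper_force: 0.0
```

Call:
drive_tool(
  rows=[
    [17,0,0,0,0,0,0],
    [17,0,0,0,0,0,0],
    [17,0,0,0,0,0,0],
    [17,0,0,0,0,0,0],
    [17,0,0,0,0,0,0],
  ],
)

```text
time_s: 3.62
tcp_pos: [0.5048, 0.0576, 0.1696]
ee_rot: [[-0.906, -0.424, 0.0], [-0.424, 0.906, -0.0], [-0.0, -0.0, -1.0]]
wrist_force: [-0.2, 0.2, -1.1]
gripper_width: 0.324
gripper_force: 0.0
```

```bash
cat > m.py <<'E'
from h import *
s=sense(); print("t",round(s["time_s"],2),"tcp",s["tcp_pos"].__class__ and np.round(s["tcp_pos"],4),"psi",round(np.degrees(np.arctan2(s["ee_rot"][1][0],s["ee_rot"][0][0])),1),"j6",round(s["joints"][5],1),"w",round(s["gripper_width"],3),s["gripper_force"],np.round(s["wrist_force"],1),"mz",np.round(s["moment"],3))
import sys
for n in sys.argv[1:]:
    c=cap(n)
    for d in masks_of("bolt",c)[:1]:
        P=world(c,d["region"]); P=P[(abs(P[:,0]-.507)<.035)&(abs(P[:,1]-.054)<.035)]
        print(n,round(d["p"],2),d["xy"],len(P),"z pct",np.percentile(P[:,2],[5,50,75,90,97]).round(4))
        Q=P[P[:,2]>np.percentile(P[:,2],90)-.006]
        r=cv2.minAreaRect((Q[:,:2]*1000).astype(np.float32)); print(len(Q),np.round(r[0],1),np.round(r[1],1),round(r[2],1))
    cv2.imwrite(f"pics/{n}_{int(s['time_s']*100)}.png",c["frame"][...,::-1])
E
python3 m.py wrist scene side; ls pics
```

```text
t 3.62 tcp [0.5048 0.0576 0.1696] psi -154.9 j6 -89.8 w 0.324 0.0 [-0.2  0.2 -1.1] mz [ 0.096 -0.148  0.035]
wrist 0.82 [246.5, 231.4] 1649 z pct [0.1256 0.1633 0.1642 0.1647 0.1651]
1000 [500.5  51.4] [32.1 11.7] 25.3
side 0.6 [257.7, 241.7] 359 z pct [0.0563 0.1059 0.1084 0.127  0.1311]
78 [502.7  62. ] [42.4 27.8] 24.3
a.png
scene_361.png
side_361.png
w.png
wrist_361.png
```

Call:
drive_tool(
  rows=[
    [30,2,-3.3,0,0,0,0],
    [30,0,0,0,0,0,0],
    [30,0,0,0,0,0,0],
    [20,0,0,0,0,0,0],
    [20,0,0,0,0,0,0],
  ],
)

```text
time_s: 4.33
tcp_pos: [0.5067, 0.0546, 0.1695]
ee_rot: [[-0.906, -0.424, -0.0], [-0.424, 0.906, 0.0], [-0.0, 0.0, -1.0]]
wrist_force: [-0.6, -0.0, 0.3]
gripper_width: 0.229
gripper_force: 0.0
```

Call:
drive_tool(
  rows=[
    [17,0,0,0,0,0,0],
    [17,0,0,0,0,0,0],
    [17,0,0,0,0,0,0],
    [16,0,0,0,0,0,0],
    [16,0,0,0,0,0,0],
  ],
)

```text
time_s: 4.75
tcp_pos: [0.5067, 0.0544, 0.1695]
ee_rot: [[-0.906, -0.424, -0.0], [-0.424, 0.906, 0.0], [0.0, 0.0, -1.0]]
wrist_force: [-0.7, -0.6, 0.2]
gripper_width: 0.166
gripper_force: 0.0
```

```bash
python3 m.py wrist; ls pics
```

```text
t 4.75 tcp [0.5067 0.0544 0.1695] psi -154.9 j6 -89.3 w 0.166 0.0 [-0.7 -0.6  0.2] mz [ 0.005 -0.088  0.013]
wrist 0.91 [249.9, 229.8] 1482 z pct [0.1258 0.1636 0.1643 0.1648 0.1652]
1023 [500.6  51.3] [32.5 11.8] 25.6
a.png
scene_361.png
side_361.png
w.png
wrist_361.png
wrist_475.png
```

Call:
drive_tool(
  rows=[
    [15.5,0,0,0,0,0,0.12],
    [15.5,0,0,0,0,0,0.12],
    [15.5,0,0,0,0,0,0.12],
    [15.5,0,0,0,0,0,0.12],
    [15.5,0,0,0,0,0,0.12],
  ],
)

```text
time_s: 5.27
tcp_pos: [0.5067, 0.0551, 0.1698]
ee_rot: [[-0.503, -0.864, 0.0], [-0.864, 0.503, 0.001], [-0.001, 0.001, -1.0]]
wrist_force: [-2.6, 3.6, 3.0]
gripper_width: 0.154
gripper_force: 5.0
```

```bash
python3 m.py wrist
```

```text
t 5.27 tcp [0.5067 0.0551 0.1698] psi -120.2 j6 -54.6 w 0.154 4.961265605525114 [-2.6  3.6  3. ] mz [ 1.13   0.559 -0.143]
wrist 0.73 [250.1, 227.6] 1501 z pct [0.126  0.164  0.1647 0.1651 0.1656]
1024 [503.2  49. ] [33.1 12.1] 53.7
```

Call:
drive_tool(
  rows=[
    [16,0,0,0,0,0,0.1],
    [16,0,0,0,0,0,0.1],
    [16,0,0,0,0,0,0.1],
    [16,0,0,0,0,0,0],
    [16,0,0,0,0,0,-0.03],
  ],
)

```text
time_s: 5.78
tcp_pos: [0.5067, 0.0543, 0.1695]
ee_rot: [[-0.265, -0.964, -0.0], [-0.964, 0.265, -0.0], [0.0, 0.0, -1.0]]
wrist_force: [-0.8, 0.4, 0.4]
gripper_width: 0.161
gripper_force: 0.1
```

```bash
python3 m.py wrist
```

```text
t 5.78 tcp [0.5067 0.0543 0.1695] psi -105.4 j6 -39.8 w 0.161 0.12568618794782882 [-0.8  0.4  0.4] mz [ 0.089 -0.01  -0.005]
wrist 0.65 [253.2, 230.5] 1406 z pct [0.1266 0.1646 0.1653 0.1658 0.1661]
979 [504.7  46.7] [30.9 11.9] 71.3
```

Call:
drive_tool(
  rows=[
    [16,0,0,0,0,0,0.1],
    [16,0,0,0,0,0,0.1],
    [16,0,0,0,0,0,0.1],
    [16,0,0,0,0,0,0],
    [16,0,0,0,0,0,-0.03],
  ],
)

```text
time_s: 6.3
tcp_pos: [0.5068, 0.0541, 0.1694]
ee_rot: [[0.002, -1.0, -0.0], [-1.0, -0.002, -0.0], [0.0, 0.0, -1.0]]
wrist_force: [0.3, -0.6, 0.0]
gripper_width: 0.161
gripper_force: 0.0
```

```bash
python3 m.py wrist
```

```text
t 6.3 tcp [0.5068 0.0541 0.1694] psi -89.9 j6 -24.3 w 0.161 0.022815350093878806 [ 0.3 -0.6  0. ] mz [ 0.135 -0.01  -0.018]
wrist 0.86 [251.3, 230.9] 1420 z pct [0.127  0.1649 0.1657 0.1661 0.1665]
975 [506.9  46.1] [30.2 12.1] 86.9
```

Call:
drive_tool(
  rows=[
    [16,0,0,0,0,0,0.1],
    [16,0,0,0,0,0,0.1],
    [16,0,0,0,0,0,0.1],
    [16,0,0,0,0,0,0],
    [16,0,0,0,0,0,-0.03],
  ],
)

```text
time_s: 6.82
tcp_pos: [0.5069, 0.0542, 0.1695]
ee_rot: [[0.269, -0.963, 0.0], [-0.963, -0.269, -0.0], [0.0, -0.0, -1.0]]
wrist_force: [-0.5, 0.8, 0.0]
gripper_width: 0.157
gripper_force: 0.0
```

```bash
python3 m.py wrist
```

```text
t 6.82 tcp [0.5069 0.0542 0.1695] psi -74.4 j6 -8.8 w 0.157 3.1331871863660155e-05 [-0.5  0.8  0. ] mz [ 0.086  0.037 -0.025]
wrist 0.64 [250.3, 230.9] 1432 z pct [0.1274 0.1652 0.166  0.1664 0.1668]
973 [509.1  46.5] [12.  30.9] 12.0
```

Call:
drive_tool(
  rows=[
    [16,0,0,0,0,0,0.1],
    [16,0,0,0,0,0,0.1],
    [16,0,0,0,0,0,0.1],
    [16,0,0,0,0,0,0],
    [16,0,0,0,0,0,-0.03],
  ],
)

```text
time_s: 7.33
tcp_pos: [0.5069, 0.0544, 0.1695]
ee_rot: [[0.516, -0.856, 0.0], [-0.856, -0.516, -0.0], [0.0, -0.0, -1.0]]
wrist_force: [-0.6, 0.5, -0.1]
gripper_width: 0.162
gripper_force: 0.0
```

```bash
python3 m.py wrist
```

```text
t 7.33 tcp [0.5069 0.0544 0.1695] psi -58.9 j6 6.7 w 0.162 0.0 [-0.6  0.5 -0.1] mz [ 0.093 -0.031 -0.041]
wrist 0.75 [251.3, 229.4] 1406 z pct [0.1278 0.1656 0.1664 0.1668 0.1672]
968 [511.4  47.1] [12.  30.1] 27.7
```

Call:
drive_tool(
  rows=[
    [16,0,0,0,0,0,0.1],
    [16,0,0,0,0,0,0.1],
    [16,0,0,0,0,0,0.1],
    [16,0,0,0,0,0,0],
    [16,0,0,0,0,0,-0.03],
  ],
)

```text
time_s: 7.85
tcp_pos: [0.5069, 0.0544, 0.1696]
ee_rot: [[0.726, -0.688, 0.0], [-0.688, -0.726, 0.0], [0.0, -0.0, -1.0]]
wrist_force: [-0.4, 0.2, 0.4]
gripper_width: 0.16
gripper_force: 0.0
```

```bash
python3 m.py wrist
```

```text
t 7.85 tcp [0.5069 0.0544 0.1696] psi -43.4 j6 22.2 w 0.16 0.0 [-0.4  0.2  0.4] mz [0.016 0.02  0.002]
wrist 0.87 [252.1, 230.0] 1436 z pct [0.128  0.166  0.1667 0.1672 0.1675]
982 [513.5  48.9] [14.  30.5] 46.3
```

Call:
drive_tool(
  rows=[
    [16,0,0,0,0,0,0.1],
    [16,0,0,0,0,0,0.1],
    [16,0,0,0,0,0,0.1],
    [16,0,0,0,0,0,0],
    [16,0,0,0,0,0,-0.03],
  ],
)

```text
time_s: 8.37
tcp_pos: [0.5068, 0.0544, 0.1695]
ee_rot: [[0.883, -0.469, 0.0], [-0.469, -0.883, -0.0], [0.0, 0.0, -1.0]]
wrist_force: [-0.1, -0.4, -1.0]
gripper_width: 0.158
gripper_force: 0.0
```

```bash
python3 m.py wrist
```

```text
t 8.37 tcp [0.5068 0.0544 0.1695] psi -28.0 j6 37.6 w 0.158 0.0 [-0.1 -0.4 -1. ] mz [-0.009  0.03  -0.021]
wrist 0.84 [252.2, 231.1] 1427 z pct [0.1284 0.1662 0.167  0.1674 0.1678]
977 [514.9  50.1] [12.  30.2] 58.7
```

Call:
drive_tool(
  rows=[
    [16,0,0,0,0,0,0.1],
    [16,0,0,0,0,0,0.1],
    [16,0,0,0,0,0,0.1],
    [16,0,0,0,0,0,0],
    [16,0,0,0,0,0,-0.03],
  ],
)

```text
time_s: 8.88
tcp_pos: [0.5067, 0.0544, 0.1695]
ee_rot: [[0.976, -0.216, -0.0], [-0.216, -0.976, -0.0], [-0.0, 0.0, -1.0]]
wrist_force: [-0.2, -0.1, -0.1]
gripper_width: 0.159
gripper_force: 0.0
```

```bash
python3 m.py wrist
```

```text
t 8.88 tcp [0.5067 0.0544 0.1695] psi -12.5 j6 53.1 w 0.159 0.0 [-0.2 -0.1 -0.1] mz [-0.048  0.017 -0.062]
wrist 0.62 [254.3, 231.8] 1408 z pct [0.1284 0.1664 0.167  0.1675 0.1678]
978 [515.6  52.7] [12.  30.2] 75.9
```

Call:
drive_tool(
  rows=[
    [16,0,0,0,0,0,0.1],
    [16,0,0,0,0,0,0.1],
    [16,0,0,0,0,0,0.1],
    [16,0,0,0,0,0,0],
    [16,0,0,0,0,0,-0.03],
  ],
)

```text
time_s: 9.4
tcp_pos: [0.5067, 0.0544, 0.1696]
ee_rot: [[0.999, 0.052, -0.0], [0.052, -0.999, -0.0], [-0.0, 0.0, -1.0]]
wrist_force: [-0.4, 0.2, -0.2]
gripper_width: 0.165
gripper_force: 0.0
```

```bash
python3 m.py wrist
```

```text
t 9.4 tcp [0.5067 0.0544 0.1696] psi 3.0 j6 68.6 w 0.165 0.0035435807512840256 [-0.4  0.2 -0.2] mz [-0.027  0.05   0.022]
wrist 0.94 [248.6, 227.5] 1500 z pct [0.1212 0.1591 0.1598 0.1602 0.1606]
1011 [513.4  54.7] [12.  35.2] 89.8
```

It dropped: the head top went from 167.0 to 159.8 mm. I'll lower the fingers with it, then turn clockwise while following the lead.

Call:
drive_tool(
  rows=[
    [16,0,0,-3.5,0,0,0],
    [16,0,0,-3.5,0,0,0],
    [16,0,0,0,0,0,0],
    [16,0,0,0,0,0,-0.06],
    [16,0,0,0,0,0,-0.06],
  ],
)

```text
time_s: 9.92
tcp_pos: [0.5065, 0.0543, 0.1622]
ee_rot: [[0.998, -0.067, -0.001], [-0.067, -0.998, -0.0], [-0.001, 0.0, -1.0]]
wrist_force: [-0.4, 2.1, 0.3]
gripper_width: 0.157
gripper_force: 0.9
```

Call:
drive_tool(
  rows=[
    [16,0,0,-0.15,0,0,-0.12],
    [16,0,0,-0.15,0,0,-0.12],
    [16,0,0,-0.15,0,0,-0.12],
    [16,0,0,-0.15,0,0,-0.12],
    [16,0,0,-0.15,0,0,-0.12],
  ],
)

```text
time_s: 10.33
tcp_pos: [0.5062, 0.0548, 0.1615]
ee_rot: [[0.784, -0.621, -0.001], [-0.621, -0.784, 0.001], [-0.001, 0.0, -1.0]]
wrist_force: [-2.0, 2.6, 0.5]
gripper_width: 0.16
gripper_force: 2.5
```

```bash
python3 m.py wrist
```

```text
t 10.33 tcp [0.5062 0.0548 0.1615] psi -38.4 j6 27.2 w 0.16 2.5301480226335116 [-2.   2.6  0.5] mz [ 0.831  0.416 -0.005]
wrist 0.69 [251.9, 232.0] 1487 z pct [0.1204 0.1583 0.159  0.1594 0.1598]
1005 [514.3  50.6] [12.4 31.3] 58.3
```

Call:
drive_tool(
  rows=[
    [16,0,0,-0.15,0,0,-0.12],
    [16,0,0,-0.15,0,0,-0.12],
    [16,0,0,-0.15,0,0,-0.12],
    [16,0,0,-0.15,0,0,-0.12],
    [16,0,0,-0.15,0,0,-0.12],
  ],
)

```text
time_s: 10.85
tcp_pos: [0.5066, 0.0543, 0.1609]
ee_rot: [[0.3, -0.954, -0.0], [-0.954, -0.3, -0.0], [0.0, 0.0, -1.0]]
wrist_force: [-0.4, 1.1, -0.2]
gripper_width: 0.162
gripper_force: 2.4
```

Call:
drive_tool(
  rows=[
    [16,0,0,-0.15,0,0,-0.12],
    [16,0,0,-0.15,0,0,-0.12],
    [16,0,0,-0.15,0,0,-0.12],
    [16,0,0,-0.15,0,0,-0.12],
    [16,0,0,-0.15,0,0,-0.12],
  ],
)

```text
time_s: 11.27
tcp_pos: [0.5064, 0.0543, 0.1601]
ee_rot: [[-0.291, -0.957, -0.001], [-0.957, 0.291, -0.0], [0.001, 0.001, -1.0]]
wrist_force: [-1.8, 1.2, 1.2]
gripper_width: 0.159
gripper_force: 3.0
```

```bash
python3 m.py wrist
```

```text
t 11.27 tcp [0.5064 0.0543 0.1601] psi -106.9 j6 -41.3 w 0.159 2.9589577188016847 [-1.8  1.2  1.2] mz [0.457 0.413 0.028]
wrist 0.88 [251.1, 230.6] 1497 z pct [0.1187 0.1567 0.1575 0.158  0.1585]
999 [505.2  41.2] [40.6 12.6] 80.4
```

Call:
drive_tool(
  rows=[
    [16,0,0,-0.15,0,0,-0.12],
    [16,0,0,-0.15,0,0,-0.12],
    [16,0,0,-0.15,0,0,-0.12],
    [16,0,0,-0.15,0,0,-0.12],
    [16,0,0,-0.15,0,0,-0.12],
  ],
)

```text
time_s: 11.78
tcp_pos: [0.506, 0.0543, 0.1593]
ee_rot: [[-0.779, -0.627, -0.002], [-0.627, 0.779, -0.0], [0.002, 0.001, -1.0]]
wrist_force: [-2.5, 1.7, 0.3]
gripper_width: 0.166
gripper_force: 2.8
```

Call:
drive_tool(
  rows=[
    [16,0,0,-0.15,0,0,-0.12],
    [16,0,0,-0.15,0,0,-0.12],
    [16,0,0,-0.15,0,0,-0.12],
    [16,0,0,-0.15,0,0,-0.12],
    [16,0,0,0,0,0,0],
  ],
)

```text
time_s: 12.2
tcp_pos: [0.5062, 0.0544, 0.1587]
ee_rot: [[-0.98, -0.199, -0.001], [-0.199, 0.98, -0.0], [0.001, 0.0, -1.0]]
wrist_force: [-0.5, 0.9, -0.2]
gripper_width: 0.163
gripper_force: 0.8
```

```bash
python3 m.py wrist
```

```text
t 12.2 tcp [0.5062 0.0544 0.1587] psi -168.5 j6 -102.9 w 0.163 0.7506327047303785 [-0.5  0.9 -0.2] mz [0.4   0.344 0.018]
wrist 0.59 [250.8, 229.3] 1464 z pct [0.1174 0.1554 0.1561 0.1566 0.157 ]
988 [499.   52.8] [30.7 13.1] 16.2
```

Call:
drive_tool(
  rows=[
    [16,0,0,-0.15,0,0,-0.12],
    [16,0,0,-0.15,0,0,-0.12],
    [16,0,0,-0.15,0,0,-0.12],
    [16,0,0,0,0,0,0.05],
    [70,0,0,0,0,0,0],
  ],
)

```text
time_s: 12.72
tcp_pos: [0.5072, 0.0543, 0.1586]
ee_rot: [[-0.994, 0.106, 0.001], [0.106, 0.994, -0.0], [-0.001, -0.0, -1.0]]
wrist_force: [-0.7, -0.0, 0.2]
gripper_width: 0.189
gripper_force: 0.0
```

Call:
drive_tool(
  rows=[
    [70,0,0,0,0,0,0],
    [70,0,0,0,0,0,0],
    [70,0,0,0,0,0,0],
    [70,0,0,0,0,0,0],
    [70,0,0,0,0,0,0],
  ],
)

```text
time_s: 13.13
tcp_pos: [0.5068, 0.0543, 0.1585]
ee_rot: [[-0.994, 0.112, 0.0], [0.112, 0.994, -0.0], [-0.0, -0.0, -1.0]]
wrist_force: [-0.1, -0.6, 0.2]
gripper_width: 0.529
gripper_force: 0.0
```

Call:
drive_tool(
  rows=[
    [70,0,0,0,0,0,0],
    [70,0,0,0,0,0,0],
    [70,0,0,0,0,0,0],
    [70,0,0,0,0,0,0],
    [70,0,0,0,0,0,0],
  ],
)

```text
time_s: 13.55
tcp_pos: [0.5068, 0.0544, 0.1585]
ee_rot: [[-0.994, 0.112, 0.0], [0.112, 0.994, -0.0], [-0.0, -0.0, -1.0]]
wrist_force: [-0.3, 0.1, 0.4]
gripper_width: 0.696
gripper_force: 0.0
```

```bash
python3 m.py wrist
```

```text
t 13.55 tcp [0.5068 0.0544 0.1585] psi 173.6 j6 -120.8 w 0.696 0.0 [-0.3  0.1  0.4] mz [ 0.015 -0.171 -0.018]
wrist 0.8 [251.5, 230.3] 1667 z pct [0.1169 0.1546 0.1556 0.1561 0.1566]
988 [499.4  55.3] [12.  31.6] 85.1
```

Call:
drive_tool(
  rows=[
    [70,0,0,0,0,0,0.122],
    [70,0,0,0,0,0,0.122],
    [70,0,0,0,0,0,0.122],
    [70,0,0,0,0,0,0.122],
    [70,0,0,0,0,0,0.122],
  ],
)

```text
time_s: 14.07
tcp_pos: [0.5068, 0.0544, 0.1585]
ee_rot: [[-0.876, -0.483, 0.0], [-0.483, 0.876, 0.0], [-0.0, -0.0, -1.0]]
wrist_force: [-0.1, -0.2, -0.6]
gripper_width: 0.703
gripper_force: 0.0
```

Call:
drive_tool(
  rows=[
    [70,0,0,0,0,0,0.122],
    [70,0,0,0,0,0,0.122],
    [70,0,0,0,0,0,0.122],
    [70,0,0,0,0,0,0.122],
    [70,0,0,0,0,0,0.122],
  ],
)

```text
time_s: 14.48
tcp_pos: [0.5068, 0.0544, 0.1585]
ee_rot: [[-0.441, -0.897, -0.0], [-0.897, 0.441, 0.0], [-0.0, 0.0, -1.0]]
wrist_force: [-0.0, -0.3, 0.5]
gripper_width: 0.7
gripper_force: 0.0
```

Call:
drive_tool(
  rows=[
    [70,0,0,0,0,0,0.122],
    [70,0,0,0,0,0,0.122],
    [70,0,0,0,0,0,0.122],
    [70,0,0,0,0,0,0.122],
    [70,0,0,0,0,0,0.122],
  ],
)

```text
time_s: 14.9
tcp_pos: [0.5068, 0.0544, 0.1585]
ee_rot: [[0.152, -0.988, -0.0], [-0.988, -0.152, -0.0], [-0.0, 0.0, -1.0]]
wrist_force: [0.2, 0.4, 0.1]
gripper_width: 0.701
gripper_force: 0.0
```

Call:
drive_tool(
  rows=[
    [70,0,0,0,0,0,0.122],
    [70,0,0,0,0,0,0.122],
    [70,0,0,0,0,0,0.122],
    [70,0,0,0,0,0,0.122],
    [70,0,0,0,0,0,0.122],
  ],
)

```text
time_s: 15.32
tcp_pos: [0.5067, 0.0544, 0.1585]
ee_rot: [[0.691, -0.723, -0.0], [-0.723, -0.691, -0.0], [-0.0, 0.0, -1.0]]
wrist_force: [0.4, -0.0, -0.1]
gripper_width: 0.699
gripper_force: 0.0
```

Call:
drive_tool(
  rows=[
    [70,0,0,0,0,0,0.122],
    [70,0,0,0,0,0,0.122],
    [70,0,0,0,0,0,0.122],
    [70,0,0,0,0,0,0.122],
    [70,0,0,0,0,0,0.122],
  ],
)

```text
time_s: 15.73
tcp_pos: [0.5068, 0.0544, 0.1585]
ee_rot: [[0.981, -0.196, 0.0], [-0.196, -0.981, 0.0], [0.0, -0.0, -1.0]]
wrist_force: [-0.4, -0.3, 0.0]
gripper_width: 0.701
gripper_force: 0.0
```

Call:
drive_tool(
  rows=[
    [70,0,0,0,0,0,0.122],
    [50,0,0,0,0,0,0],
    [40,0,0,0,0,0,0],
    [30,0,0,0,0,0,0],
    [30,0,0,0,0,0,0],
  ],
)

```text
time_s: 16.15
tcp_pos: [0.5068, 0.0544, 0.1585]
ee_rot: [[0.997, -0.083, -0.0], [-0.083, -0.997, -0.0], [-0.0, 0.0, -1.0]]
wrist_force: [-0.7, -0.2, -0.1]
gripper_width: 0.483
gripper_force: 0.0
```

```bash
python3 m.py wrist
```

```text
t 16.15 tcp [0.5068 0.0544 0.1585] psi -4.8 j6 60.8 w 0.483 0.0 [-0.7 -0.2 -0.1] mz [-0.021 -0.032 -0.058]
wrist 0.55 [253.0, 231.5] 1667 z pct [0.1169 0.1545 0.1555 0.156  0.1565]
991 [520.7  53.5] [11.9 40.8] 84.7
```

Call:
drive_tool(
  rows=[
    [17,0,0,0,0,0,0],
    [17,0,0,0,0,0,0],
    [17,0,0,0,0,0,0],
    [17,0,0,0,0,0,0],
    [16,0,0,0,0,0,0],
  ],
)

```text
time_s: 16.67
tcp_pos: [0.5068, 0.0544, 0.1585]
ee_rot: [[0.997, -0.082, 0.0], [-0.082, -0.997, -0.0], [0.0, 0.0, -1.0]]
wrist_force: [0.6, 0.6, 0.5]
gripper_width: 0.17
gripper_force: 0.0
```

Call:
drive_tool(
  rows=[
    [16,0,0,0,0,0,0],
    [16,0,0,0,0,0,0],
    [16,0,0,-0.1,0,0,-0.08],
    [16,0,0,-0.1,0,0,-0.1],
    [16,0,0,-0.15,0,0,-0.12],
  ],
)

```text
time_s: 17.08
tcp_pos: [0.5066, 0.0547, 0.1581]
ee_rot: [[0.926, -0.377, -0.0], [-0.377, -0.926, 0.001], [-0.0, -0.0, -1.0]]
wrist_force: [-0.2, 1.0, 1.7]
gripper_width: 0.159
gripper_force: 2.6
```

Call:
drive_tool(
  rows=[
    [16,0,0,-0.15,0,0,-0.12],
    [16,0,0,-0.15,0,0,-0.12],
    [16,0,0,-0.15,0,0,-0.12],
    [16,0,0,-0.15,0,0,-0.12],
    [16,0,0,-0.15,0,0,-0.12],
  ],
)

```text
time_s: 17.5
tcp_pos: [0.5066, 0.0546, 0.1574]
ee_rot: [[0.551, -0.835, -0.0], [-0.835, -0.551, 0.0], [-0.0, 0.0, -1.0]]
wrist_force: [-0.6, 1.8, 0.2]
gripper_width: 0.159
gripper_force: 2.4
```

Call:
drive_tool(
  rows=[
    [16,0,0,-0.15,0,0,-0.12],
    [16,0,0,-0.15,0,0,-0.12],
    [16,0,0,-0.15,0,0,-0.12],
    [16,0,0,-0.15,0,0,-0.12],
    [16,0,0,-0.15,0,0,-0.12],
  ],
)

```text
time_s: 17.92
tcp_pos: [0.5064, 0.0545, 0.1566]
ee_rot: [[-0.017, -1.0, -0.001], [-1.0, 0.017, 0.0], [-0.0, 0.001, -1.0]]
wrist_force: [-1.6, 1.3, 0.7]
gripper_width: 0.16
gripper_force: 2.7
```

```bash
python3 m.py wrist
```

```text
t 17.92 tcp [0.5064 0.0545 0.1566] psi -91.0 j6 -25.4 w 0.16 2.68332171428483 [-1.6  1.3  0.7] mz [0.338 0.323 0.043]
wrist 0.93 [250.6, 230.8] 1427 z pct [0.1154 0.1532 0.1539 0.1544 0.1548]
977 [508.1  46.3] [12.  30.5] 5.4
```

Call:
drive_tool(
  rows=[
    [16,0,0,-0.15,0,0,-0.12],
    [16,0,0,-0.15,0,0,-0.12],
    [16,0,0,-0.15,0,0,-0.12],
    [16,0,0,-0.15,0,0,-0.12],
    [16,0,0,-0.15,0,0,-0.12],
  ],
)

```text
time_s: 18.43
tcp_pos: [0.5062, 0.0543, 0.1558]
ee_rot: [[-0.576, -0.818, -0.001], [-0.818, 0.576, -0.0], [0.001, 0.001, -1.0]]
wrist_force: [-1.9, 0.6, 0.3]
gripper_width: 0.162
gripper_force: 2.8
```

Call:
drive_tool(
  rows=[
    [16,0,0,-0.15,0,0,-0.12],
    [16,0,0,-0.15,0,0,-0.12],
    [16,0,0,-0.15,0,0,-0.12],
    [16,0,0,-0.15,0,0,-0.12],
    [16,0,0,0,0,0,0],
  ],
)

```text
time_s: 18.85
tcp_pos: [0.5063, 0.0544, 0.1552]
ee_rot: [[-0.887, -0.462, -0.001], [-0.462, 0.887, -0.0], [0.001, 0.0, -1.0]]
wrist_force: [-1.5, 0.8, 1.0]
gripper_width: 0.16
gripper_force: 0.7
```

```bash
python3 m.py wrist
```

```text
t 18.85 tcp [0.5063 0.0544 0.1552] psi -152.5 j6 -86.9 w 0.16 0.6855461845407262 [-1.5  0.8  1. ] mz [0.247 0.287 0.059]
wrist 0.62 [253.4, 229.5] 1424 z pct [0.114  0.1518 0.1525 0.1529 0.1533]
989 [500.2  50.1] [30.6 12. ] 32.3
```

Call:
drive_tool(
  rows=[
    [16,0,0,-0.15,0,0,-0.12],
    [16,0,0,-0.15,0,0,-0.12],
    [16,0,0,-0.15,0,0,-0.12],
    [16,0,0,-0.15,0,0,-0.12],
    [16,0,0,-0.15,0,0,-0.12],
  ],
)

```text
time_s: 19.37
tcp_pos: [0.506, 0.0547, 0.1544]
ee_rot: [[-0.993, 0.122, -0.002], [0.122, 0.993, 0.001], [0.002, 0.0, -1.0]]
wrist_force: [-4.6, 3.2, 1.1]
gripper_width: 0.158
gripper_force: 2.8
```

Call:
drive_tool(
  rows=[
    [16,0,0,-0.15,0,0,-0.12],
    [16,0,0,-0.15,0,0,-0.12],
    [16,0,0,0,0,0,0],
    [12,0,0,0,0,0,0],
    [10,0,0,0,0,0,0],
  ],
)

```text
time_s: 19.78
tcp_pos: [0.5073, 0.0545, 0.1543]
ee_rot: [[-0.937, 0.349, 0.001], [0.349, 0.937, 0.0], [-0.001, 0.001, -1.0]]
wrist_force: [0.2, 1.5, -1.2]
gripper_width: 0.132
gripper_force: 29.8
```

Call:
drive_tool(
  rows=[
    [5,0,0,0,0,0,0],
    [5,0,0,0,0,0,0],
    [5,0,0,0,0,0,0],
    [5,0,0,0,0,0,0],
    [5,0,0,0,0,0,0],
  ],
)

```text
time_s: 20.2
tcp_pos: [0.5073, 0.0545, 0.1543]
ee_rot: [[-0.936, 0.352, 0.001], [0.352, 0.936, 0.0], [-0.001, 0.001, -1.0]]
wrist_force: [2.8, 2.0, -1.7]
gripper_width: 0.134
gripper_force: 29.8
```

```bash
python3 m.py wrist; ls pics
```

```text
t 20.2 tcp [0.5073 0.0545 0.1543] psi 159.4 j6 -135.0 w 0.134 29.752716422080994 [ 2.8  2.  -1.7] mz [ 0.313 -0.803  0.018]
wrist 0.95 [251.8, 227.8] 1461 z pct [0.1128 0.1508 0.1514 0.1519 0.1522]
1037 [499.9  57.2] [11.8 31.9] 69.8
a.png
scene_361.png
side_361.png
w.png
wrist_1033.png
wrist_1126.png
wrist_1220.png
wrist_1355.png
wrist_1614.png
wrist_1791.png
wrist_1885.png
wrist_2020.png
wrist_361.png
wrist_475.png
wrist_526.png
wrist_578.png
wrist_630.png
wrist_681.png
wrist_733.png
wrist_785.png
wrist_836.png
wrist_888.png
wrist_940.png
```

```bash
python3 -c "
from station import *
print(finish_job())"
```

```text
the job is handed in; nothing more can be done
None
```

The job is handed in at about 20 s of the 58 s: the bolt was turned back until it dropped into the thread start, then forward one turn to an estimated depth of 16 mm. The gripper still holds the head at about 30 N, and the arm stayed clear of the jar, cup and vial; the judge's verdict was not returned.

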